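# Swap the circuit board of a control unit

## Robot

A 6-joint arm with a two-finger parallel gripper is mounted at the origin on the work surface. World frame = base frame: x ahead of the robot, y to its left, z up, the work surface at z = 0. Lengths are in mm, angles in degrees, forces in N, time in s.
With the tool pointing down it reaches from about 300 to 850 mm from the base axis. Payload 4.2 kg.
Tool frame: the origin (TCP) lies at the very end of the fingers, on their centre line; the grasp point (between the pads) lies 19 mm behind it; z points along the fingers, y is the line along which they close (so a half turn about z gives the same grasp; the last joint's range is limited). The gripper opens to 91 mm and grips with 3 to 60 N. Pads are 32 mm wide; open, the fingers measure 118 mm over their backs; the gripper's body (76 mm by 178 mm) begins 60 mm behind the grasp point.
Start: joints at [63.369, 18.312, 89.639, -0, 72.044, -1.146], TCP at [247.414, 519.066, 213.976] pointing down, gripper open.
Joint ranges: [-177.97, 177.97], [-48.28, 115.42], [12.27, 149.76], [-77.06, 257.06], [2.81, 150.46], [-146.56, 146.56]. Speed limits (degrees/s): [147.25, 147.25, 180, 180, 180, 180].

## Interface

Orientations are given as [roll, pitch, yaw] about the fixed x, y, z axes, in that order (R = Rz(yaw) Ry(pitch) Rx(roll)).
In Python, from workcell import env, eyes gives the robot as it stands.
- The arm moves only by the tool send_rows, never from a script. Its argument "targets" is text: rows parted by semicolons, each of 7 numbers parted by spaces: the shift along the tool's x, y, z in m, then the turn, a rotation vector about the tool's x, y, z in degrees, then the opening in per cent of the stroke, from 0 (shut) to 100 (fully open). A call has 1 to 12 rows; each row is the pose to reach, as a shift and turn from the pose commanded when the call began, along the tool's axes at that moment; what a row does not reach only later rows make up. A row lasts 1/12 s, in which the tool goes at most 41.7 mm and 7.16 degrees, less where a joint would pass 70% of its speed; a pose out of reach is approached as far as the arm can. A call with a gripper value outside its range is refused whole. The fingers move at their own pace and stop on an object; "grip_force" is the grip in N (left out, the last holds). Time passes only in rows, so rows that repeat a pose let the fingers close. It gives the time, the measured TCP pose, the force, the opening and the grip force at its end, in the units of the state.
- env.state(): the state, without advancing time (a new reading comes with each control period).
- eyes.grab_frame(name): name is "scene" or "top" or "wrist"; returns a dict with "image" (480x640x3 uint8, blue, green, red), "fovy" (degrees; the focal length in pixels is half the picture's height over the tangent of half this angle, whatever the lens; pixels are square), "cx", "cy" (the principal point, pixels), "eye" and "attitude" of the camera in the world. Camera axes: x right, y up, looking along -z (the intrinsics and any distortion apply to the point x, -y, -z); pixel columns grow to the right and rows downward; lengths in mm; the calibration is good to about 2 mm. A picture is of the moment at which its call begins. There is no depth.
- env.job_done(): hands the job in; it is judged then, once.
The state is a dict: "time_s": time; "qpos": joint angles; "qvel": joint speeds; "effort": joint torques, N m; "ee_pos": TCP position; "ee_rot": TCP orientation; "force": force on the tool from outside, world axes, zero at the start; "torque": the same for the moment, N m; "gripper_width": finger opening in mm; "gripper_force": force on a finger pad.
Only numpy, scipy, OpenCV 4.12 (cv2) and the standard library are available. Lean on these libraries where they do the work, as an engineer would, in place of code of your own. Each camera call takes 0.05 s, during which the arm holds its last target. There are 200 camera calls.

## Task

Repair the control unit in the assembly nest: take the burnt board out of the nest and lay it flat, right way up, in the reject tray, then build the stack in the nest from the bottom up: new board, black spacer frame, aluminium heat spreader, ribbed dark grey cover. Set each piece down right way up and lying flat between the corner guides, let go of it before you fetch the next, and leave the magnifier and the solder reel where they stand.

Things in the scene. Friction and masses are not known exactly. Their poses are not given: they have to be found in the camera images.
- nest: Fixed nest: aluminium base 120 (own x) x 96 (own y) x 8 mm, grey seat block 84 x 36 mm, top at 18 mm, four dark steel L-shaped corner guides. Their inner space is 102 x 64 mm (a piece has 5 mm play each way in x, 4 mm in y), straight to 48 mm above the bench, flaring out to 56 mm. The middle 70 mm of each long side is open down to the base, so fingers can hold a piece by its long edges. Origin: centre of underside; z up.
- nest_seat (a point): Centre of the top of the nest's seat block, 18 mm above the bench, where the lowest piece rests; axes as the nest's, long side along x. In the finished stack the undersides lie 0 (board), 6 (frame), 18 (spreader) and 24 mm (cover) above it.
- tray: Fixed grey open reject tray with a thin dark floor liner, 132 (own x) x 150 (own y) x 14 mm outside, walls and floor 4 mm thick. Origin: centre of the underside; z up.
- old_board: Burnt circuit board, in the nest at the start, long side along the nest's x: green, on a black carrier, yellow connector, dark scorch mark near one corner. 92 mm long (own x), 56 mm wide (own y); fits either way round. Slab 6 mm thick; parts in its middle reach 15 mm above the underside. 60 g. Origin: centre of the underside; z up (parts side).
- new_board: The new circuit board, lying loose on the bench parts side up: the same as the burnt one without the scorch mark. 92 mm long (own x), 56 mm wide (own y); fits either way round. Slab 6 mm thick; parts up to 15 mm above the underside in the middle. 60 g. Origin: centre of the underside; z up.
- frame: Black plastic spacer frame, an open rectangular ring with walls 5 mm thick, 12 mm high, that goes round the board's parts. 92 mm long (own x), 56 mm wide (own y); fits either way round. 40 g, loose on the bench. Origin: centre of the underside (in the empty middle); z up.
- spreader: Bare aluminium heat spreader plate, 6 mm thick, with a thin grey pad in the middle of its top and four dark holes at its corners. 92 mm long (own x), 56 mm wide (own y); fits either way round. 83 g, loose on the bench. Origin: centre of the underside; z up.
- cover: Dark grey plastic cover with six ribs along its top; body 10 mm thick, 14 mm with the ribs. 92 mm long (own x), 56 mm wide (own y); fits either way round. 70 g, loose on the bench, ribs up. Origin: centre of the underside; z up.
- loupe: Bystander: black round magnifier with a glass top, 42 mm across, 28 mm high, standing loose. Origin: centre of the underside.
- reel: Bystander: solder reel standing on its flange, 60 mm across, 34 mm high, loose. Origin: centre of the underside.
Mind the look-alikes: they are no part of the job. Several things have the shape of the spreader; the one meant has the colours described above.

How it is judged (in metres and radians):
On the way, in this order (a step that is already met when the one before it is completed fails the run):
1. The old board lies flat in the reject tray, let go (x of old_board in the frame of tray between -0.03 and 0.03 m and y of old_board in the frame of tray between -0.05 and 0.05 m and z of old_board in the frame of tray below 0.008 m and angle between old_board's own z axis and vertical below 0.08 rad and contact force between the fingers and old_board below 0.1 N and linear speed of old_board below 0.02 m/s and angular speed of old_board below 0.2 rad/s), for 0.2 s.
2. The new board lies on the nest's seat, let go (horizontal distance between new_board and nest_seat below 0.01 m and z of new_board in the frame of nest_seat between -0.003 and 0.003 m and angle between new_board's own z axis and vertical below 0.08 rad and angle between the x axis of new_board and the x axis of nest_seat, either way round below 0.15 rad and contact force between the fingers and new_board below 0.1 N and linear speed of new_board below 0.02 m/s and angular speed of new_board below 0.2 rad/s), for 0.2 s.
3. The spacer frame lies on the new board, let go (horizontal distance between frame and nest_seat below 0.01 m and z of frame in the frame of nest_seat between 0.003 and 0.009 m and angle between frame's own z axis and vertical below 0.08 rad and angle between the x axis of frame and the x axis of nest_seat, either way round below 0.15 rad and contact force between the fingers and frame below 0.1 N and linear speed of frame below 0.02 m/s and angular speed of frame below 0.2 rad/s), for 0.2 s.
4. The heat spreader lies on the frame, let go (horizontal distance between spreader and nest_seat below 0.01 m and z of spreader in the frame of nest_seat between 0.015 and 0.021 m and angle between spreader's own z axis and vertical below 0.08 rad and angle between the x axis of spreader and the x axis of nest_seat, either way round below 0.15 rad and contact force between the fingers and spreader below 0.1 N and linear speed of spreader below 0.02 m/s and angular speed of spreader below 0.2 rad/s), for 0.2 s.
5. The cover lies on the heat spreader, let go (horizontal distance between cover and nest_seat below 0.01 m and z of cover in the frame of nest_seat between 0.021 and 0.027 m and angle between cover's own z axis and vertical below 0.08 rad and angle between the x axis of cover and the x axis of nest_seat, either way round below 0.15 rad and contact force between the fingers and cover below 0.1 N and linear speed of cover below 0.02 m/s and angular speed of cover below 0.2 rad/s), for 0.2 s.
At the end, for the whole second after the job is handed in: Old board flat, parts up, on the reject tray floor. In the nest, bottom up: new board, frame, spreader, cover, each within 10 mm of the seat centre, 3 mm of its stack height, 0.08 rad of flat (right way up) and 0.15 rad of the nest line. All released and at rest (all of step 1 and all of step 2 and all of step 3 and all of step 4 and all of step 5); the robot touches nothing.
It fails at once if The magnifier is pushed more than 25 mm from its place (distance of loupe from where it was at the start of the episode above 0.025 m).
It fails at once if The solder reel is pushed more than 25 mm from its place (distance of reel from where it was at the start of the episode above 0.025 m).
It also fails if it takes over 112 s, if anything falls off the work surface, if the arm or the gripper's body presses on something with over 40 N, if the wrist force passes 120 N, or if a joint passes its speed limit or range.

## Working session

There is one attempt and no reset: what is moved stays moved. The work goes in short steps, Python scripts to look and compute and a tool call to move; the robot and the scene stay as the last step left them, time stands still between calls to the robot, and variables do not carry over. Pictures are saved under pics/ and viewed, at most 14 in all, crops included, and the job is handed in when it is done.

Besides the shell and the picture viewer there is one more tool, called after "Request:" as name(argument=value, ...), one argument or row to a line, values as JSON. send_rows: Moves the arm, as the interface text tells. Its arguments: {"type":"object","properties":{"targets":{"type":"string"},"grip_force":{"type":"number"}},"required":["targets"]}

```bash
ls; mkdir -p pics
python3 - <<'E'
from workcell import env, eyes
import cv2
s=env.state(); print({k:s[k] for k in('time_s','ee_pos','ee_rot','gripper_width')})
for n in('top','scene'):
    f=eyes.grab_frame(n); cv2.imwrite(f'pics/{n}0.png',f['image']); print({k:v for k,v in f.items() if k!='image'})
E
```

```text
pics
{'time_s': 0.0, 'ee_pos': array([247.16004862, 518.60776195, 213.11858484]), 'ee_rot': array([-1.79898080e+02, -1.22563009e-03,  1.54519336e+02]), 'gripper_width': 91.19075805812574}
{'fovy': 53.037816788526634, 'cx': 322.1599890714464, 'cy': 230.42887557040262, 'eye': array([ 484.34506457,  -64.55452298, 1097.47360662]), 'attitude': array([  2.81932062,   1.02770244, -90.33064183])}
{'fovy': 51.37076065465271, 'cx': 323.4645991925245, 'cy': 242.0173100845158, 'eye': array([1148.92603034, -692.27763642,  649.5126742 ]), 'attitude': array([56.54988936,  0.52465011, 43.53449678])}
```

View pics/top0.png

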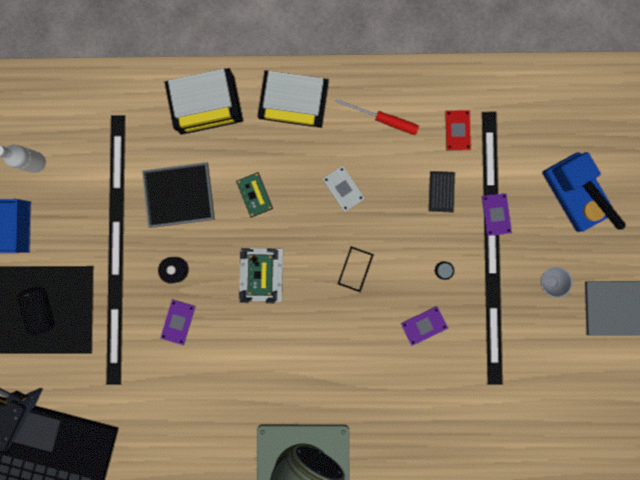

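View pics/scene0.png

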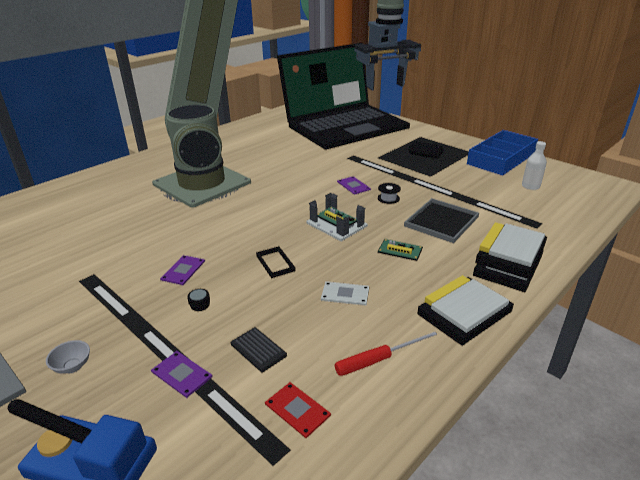

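The spreader-shaped candidates in the top image are silver at (344,188), purple at (178,322), (425,325) and (497,214), and red at (458,130). Only the silver one fits "bare aluminium, grey pad, dark holes". I'll confirm it in a crop and measure everything.

```bash
cat > h.py <<'E'
import numpy as np, cv2
from workcell import env, eyes
from scipy.spatial.transform import Rotation as R
def cam(f):
    fl=240/np.tan(np.radians(f['fovy'])/2)
    return fl,R.from_euler('xyz',f['attitude'],degrees=True).as_matrix(),np.array(f['eye'])
def world(f,px,z):
    fl,A,e=cam(f); px=np.atleast_2d(px).astype(float)
    d=np.c_[(px[:,0]-f['cx'])/fl,-(px[:,1]-f['cy'])/fl,-np.ones(len(px))]@A.T
    return e+d*((z-e[2])/d[:,2])[:,None]
def pix(f,P):
    fl,A,e=cam(f); c=(np.atleast_2d(P)-e)@A
    return np.c_[f['cx']+fl*c[:,0]/-c[:,2],f['cy']-fl*c[:,1]/-c[:,2]]
def rect(f,mask,z):
    """largest blob -> centre, long-axis angle, sides in world mm at height z"""
    cs,_=cv2.findContours(mask.astype(np.uint8),cv2.RETR_EXTERNAL,cv2.CHAIN_APPROX_NONE)
    c=max(cs,key=cv2.contourArea)[:,0]
    p=world(f,c,z)[:,:2].astype(np.float32)
    (x,y),(w,h),a=cv2.minAreaRect(p)
    if w<h: w,h,a=h,w,a+90
    return np.round([x,y,(a+90)%180-90,w,h],1)
def go(x,y,z,yaw):
    """shift (m, tool axes) and turn about tool z (deg) to a tool-down world pose; yaw mod 180"""
    s=env.state(); T=R.from_euler('xyz',s['ee_rot'],degrees=True)
    d=T.inv().apply(np.array([x,y,z])-s['ee_pos'])/1000
    dy=(yaw-s['ee_rot'][2]+90)%180-90
    g=R.from_euler('xyz',[180,0,s['ee_rot'][2]+dy],degrees=True)
    print('shift',np.round(d,4),'turn',np.round((T.inv()*g).as_rotvec(degrees=True),2),'pos',np.round(s['ee_pos'],1),np.round(s['ee_rot'],2))
E
python3 - <<'E'
from h import *
f=eyes.grab_frame('top'); im=f['image']; hsv=cv2.cvtColor(im,cv2.COLOR_BGR2HSV)
H,S,V=cv2.split(hsv)
def m(c,r,cond):
    k=np.zeros(H.shape,bool); k[c[1]-r:c[1]+r,c[0]-r:c[0]+r]=1; return k&cond
print('newboard',rect(f,cv2.morphologyEx(m((254,194),28,((H>35)&(H<90)&(S>60))|(V<70)|((H>22)&(H<34)&(S>170))).astype(np.uint8),cv2.MORPH_CLOSE,np.ones((5,5))),6))
print('spreader',rect(f,m((344,188),28,(S<50)),6))
print('frame',rect(f,m((356,269),30,V<90),12))
print('cover',rect(f,m((441,191),28,V<110),14))
print('tray',rect(f,m((179,195),42,(V<125)),14))
print('nest',rect(f,cv2.morphologyEx(m((261,275),36,(S<60)|(V<80)|(H>35)).astype(np.uint8),cv2.MORPH_CLOSE,np.ones((5,5))),8))
print('oldboard',rect(f,m((261,275),36,(H>38)&(H<90)&(S>60)),24))
print('loupe',rect(f,m((445,270),16,(V<110)|(S<50)),28),'reel',rect(f,m((173,270),20,V<90),34))
a=im[130:250,220:320]; b=im[155:225,300:400]
t=[cv2.resize(im[y-32:y+32,x-32:x+32],(256,256),interpolation=cv2.INTER_CUBIC) for x,y in((344,188),(261,275),(254,194))]
cv2.imwrite('pics/crop1.png',np.hstack(t))
E
```

```text
newboard [621.3 110.2  22.   89.   52.5]
spreader [634.3 -93.6  33.4  92.7  57.8]
frame [ 451.4 -118.6  -19.    90.8   54.6]
cover [ 624.5 -314.1   -3.1   92.1   56.6]
tray [621.5 282.1 -83.1 153.6 132.7]
nest [ 4.371e+02  9.490e+01 -3.000e-01  1.240e+02  9.780e+01]
oldboard [439.9  94.1  -1.8  87.6  52.5]
loupe [ 447.9 -313.1   89.7   41.9   39.6] reel [451.2 285.6  89.7  67.   57.5]
```

View pics/crop1.png

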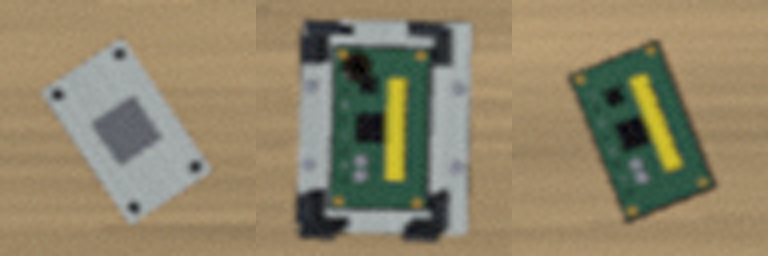

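Crop: left is the silver plate with grey pad and four dark holes, so it is the spreader. The middle is the scorched board in the nest, with scorch at the top-left, and the right is the clean new board.

Next I go above the nest.

```bash
python3 -c "
from h import *
go(438,94,215,179)"
```

```text
shift [-0.355  -0.3013 -0.0013] turn [-7.000e-02 -2.000e-02 -2.449e+01] pos [247.2 518.7 213.3] [-179.92   -0.    154.51]
```

Request:
send_rows(
  targets="-0.355 -0.301 -0.001 0 0 -24.5 90;-0.355 -0.301 -0.001 0 0 -24.5 90;-0.355 -0.301 -0.001 0 0 -24.5 90;-0.355 -0.301 -0.001 0 0 -24.5 90;-0.355 -0.301 -0.001 0 0 -24.5 90;-0.355 -0.301 -0.001 0 0 -24.5 90;-0.355 -0.301 -0.001 0 0 -24.5 90;-0.355 -0.301 -0.001 0 0 -24.5 90;-0.355 -0.301 -0.001 0 0 -24.5 90;-0.355 -0.301 -0.001 0 0 -24.5 90;-0.355 -0.301 -0.001 0 0 -24.5 90;-0.355 -0.301 -0.001 0 0 -24.5 90",
)

```text
time_s: 1.15
ee_pos: [440.0, 90.1, 214.9]
ee_rot: [-179.9, 0.1, 178.8]
force: [-0.6, 0.1, -0.3]
gripper_width: 82.2
gripper_force: 0.0
```

Run:
```python
from h import *
f=eyes.grab_frame('wrist'); print({k:v for k,v in f.items() if k!='image'})
cv2.imwrite('pics/w1.png',f['image']); np.save('w1.npy',f,allow_pickle=True)
s=env.state(); print(s['time_s'],s['ee_pos'],s['ee_rot'])
```

```text
{'fovy': 58.029374779138735, 'cx': 315.7034478757948, 'cy': 236.90511205176443, 'eye': array([368.76880321,  92.14299536, 385.14664117]), 'attitude': array([-14.56708116,   0.16185998,  88.76095776])}
1.2 [439.86125693  90.76574965 214.80894606] [-1.79905402e+02  3.98673517e-02  1.78724172e+02]
```

View pics/w1.png

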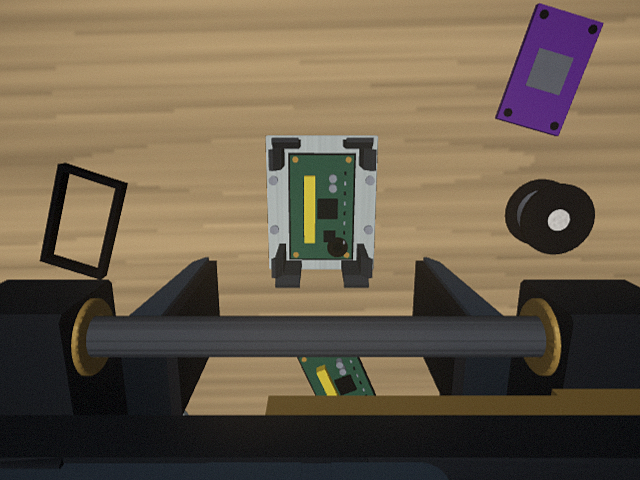

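The wrist view shows the nest at about (322,205), with base top corners at (266,136) and (378,136). The burnt board is at (322,207), and the reel and frame are clear of it.

Run:
```python
from h import *
f=np.load('w1.npy',allow_pickle=True).item(); im=f['image']
H,S,V=cv2.split(cv2.cvtColor(im,cv2.COLOR_BGR2HSV))
roi=np.zeros(H.shape,bool); roi[125:268,255:390]=1
print('base corners',world(f,[(266,136),(378,136)],8).round(1))
m=((S<45)&(V>110)&roi)
# side edges by row away from the guides
for r in (180,200,215,230,245):
    c=np.where(m[r])[0]; w=world(f,[(c.min(),r),(c.max()+1,r)],8); print(r,c.min(),c.max(),w[:,:2].round(1).ravel(),w[:,1].mean().round(1))
rr=[np.where(m[:,c])[0].min() for c in range(300,345,8)]; print('far edge x',world(f,[(322,np.median(rr))],8).round(1))
b=((H>38)&(H<95)&(S>60)&roi)|((S>150)&(H>20)&(H<35)&roi)
print('board',rect(f,cv2.morphologyEx(b.astype(np.uint8),cv2.MORPH_CLOSE,np.ones((7,7))),24))
```

```text
base corners [[377.3  48.7   8. ]
 [379.4 143.7   8. ]]
180 267 376 [414.6  47.7 416.7 143.4] 95.5
200 267 375 [432.2  46.8 434.3 142.8] 94.8
215 268 374 [445.7  47.  447.7 142.1] 94.5
230 268 374 [459.4  46.3 461.4 142.2] 94.3
245 269 373 [473.4  46.5 475.4 141.5] 94.0
far edge x [[377.5  96.2   8. ]]
board [437.4  94.5  -1.4  88.8  54. ]
```

```bash
python3 -c "
from h import *
go(437.7,94.6,20,178.7)"
```

```text
shift [0.0024 0.0041 0.1948] turn [-0.09  0.04  0.02] pos [439.9  90.8 214.8] [-1.7991e+02  4.0000e-02  1.7872e+02]
```

Request:
send_rows(
  targets="0.001 0.002 0.04 0 0 0 82;0.001 0.002 0.08 0 0 0 82;0.001 0.002 0.12 0 0 0 82;0.001 0.002 0.125 0 0 0 82;0.001 0.002 0.125 0 0 0 82",
)

```text
time_s: 1.62
ee_pos: [435.3, 97.2, 88.3]
ee_rot: [-180.0, -0.3, 179.1]
force: [-0.2, -1.1, 0.1]
gripper_width: 74.9
gripper_force: 0.0
```

```bash
python3 -c "
from h import *
go(437.7,94.6,20,178.7)"
```

```text
shift [-0.0029 -0.0025  0.0683] turn [-0.05 -0.34  0.36] pos [435.3  97.2  88.3] [-179.95   -0.34  179.06]
```

Request:
send_rows(
  targets="-0.0005 -0.002 0 0 0 0 82;-0.0005 -0.002 0.03 0 0 0 82;-0.0005 -0.002 0.055 0 0 0 82;-0.0005 -0.002 0.069 0 0 0 82;-0.0005 -0.002 0.069 0 0 0 82;-0.0005 -0.002 0.069 0 0 0 82;-0.0005 -0.002 0.069 0 0 0 82",
)

```text
time_s: 2.2
ee_pos: [440.0, 95.2, 23.0]
ee_rot: [179.9, 0.3, 179.0]
force: [0.4, 0.7, -0.0]
gripper_width: 74.7
gripper_force: 0.0
```

Request:
send_rows(
  targets="0 0 0 0 0 0 40;0 0 0 0 0 0 40;0 0 0 0 0 0 40;0 0 0 0 0 0 40;0 0 0 0 0 0 40",
  grip_force=20,
)

```text
time_s: 2.62
ee_pos: [438.5, 94.7, 21.7]
ee_rot: [180.0, 0.1, 179.0]
force: [-0.5, 0.5, 6.3]
gripper_width: 55.2
gripper_force: 20.0
```

```bash
python3 -c "
from h import *
s=env.state();print(s['force'],s['gripper_width']);go(437.7,94.6,20,178.7)"
```

```text
[-0.45577787  0.47440697  6.34998692] 55.238919847361515
shift [ 0.0008 -0.0002  0.0017] turn [0.02 0.09 0.31] pos [438.5  94.7  21.7] [1.7998e+02 9.0000e-02 1.7901e+02]
```

Request:
send_rows(
  targets="0 0 -0.01 0 0 0 40;0 0 -0.03 0 0 0 40;0 0 -0.06 0 0 0 40;0 0 -0.08 0 0 0 40;0 0 -0.08 0 0 0 40;0 0 -0.08 0 0 0 40",
)

```text
time_s: 3.12
ee_pos: [438.3, 94.7, 101.6]
ee_rot: [180.0, 0.1, 179.0]
force: [0.6, -0.6, -0.8]
gripper_width: 55.0
gripper_force: 20.0
```

Run:
```python
from h import *
f=eyes.grab_frame('wrist'); cv2.imwrite('pics/w2.png',f['image']); 
s=env.state();print(s['force'],s['gripper_width']);go(621.5,282,60,7)
```

```text
[ 0.14441226  0.03061493 -0.75546727] 54.64177473631885
shift [-0.181   0.1906  0.0404] turn [-0.   -0.04 -7.98] pos [437.3  94.5 100.5] [-1.8000e+02 -4.0000e-02  1.7902e+02]
```

View pics/w2.png

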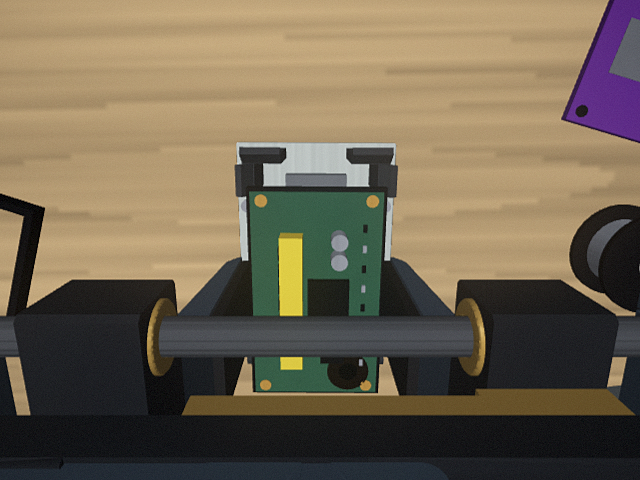

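The picture shows the burnt board held flat at (315,290) and the nest clear below it. Next is the tray.

Request:
send_rows(
  targets="-0.181 0.1905 0 0 0 -8 40;-0.181 0.1905 0 0 0 -8 40;-0.181 0.1905 0 0 0 -8 40;-0.181 0.1905 0 0 0 -8 40;-0.181 0.1905 0 0 0 -8 40;-0.181 0.1905 0 0 0 -8 40;-0.181 0.1905 0 0 0 -8 40;-0.181 0.1905 0.04 0 0 -8 40;-0.181 0.1905 0.06 0 0 -8 40;-0.181 0.1905 0.06 0 0 -8 40;-0.181 0.1905 0.06 0 0 -8 40;-0.181 0.1905 0.06 0 0 -8 40",
)

```text
time_s: 4.17
ee_pos: [622.4, 282.0, 41.2]
ee_rot: [180.0, 0.0, -173.0]
force: [-0.1, 0.5, 0.1]
gripper_width: 54.4
gripper_force: 20.0
```

Run:
```python
from h import *
f=eyes.grab_frame('wrist'); cv2.imwrite('pics/w3.png',f['image']); 
go(621.5,282,9,7)
```

```text
shift [ 0.0015 -0.      0.0332] turn [0.04 0.12 0.  ] pos [623.  282.2  42.2] [ 1.7996e+02  1.2000e-01 -1.7300e+02]
```

View pics/w3.png

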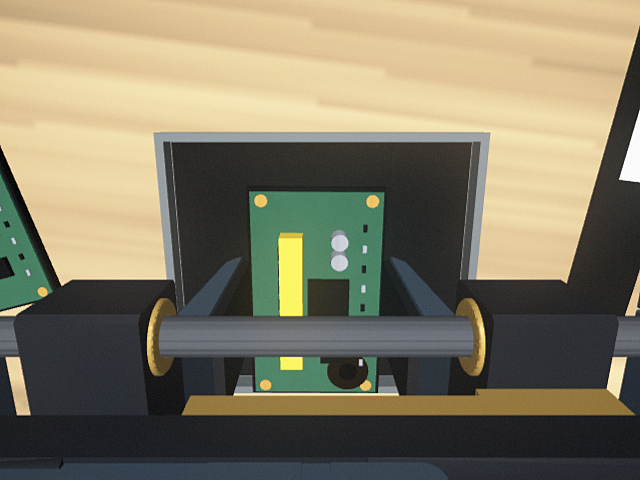

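The tray is straight under the held board, from (155,133) to (488,133), with even margins. I lower and release.

Request:
send_rows(
  targets="0 0 0.015 0 0 0 40;0 0 0.025 0 0 0 40;0 0 0.031 0 0 0 40;0 0 0.031 0 0 0 40;0 0 0.031 0 0 0 40;0 0 0.031 0 0 0 40",
)

```text
time_s: 4.72
ee_pos: [622.6, 282.1, 10.7]
ee_rot: [180.0, 0.1, -173.0]
force: [0.4, -0.4, 0.2]
gripper_width: 54.8
gripper_force: 20.0
```

Request:
send_rows(
  targets="0 0 0 0 0 0 78;0 0 0 0 0 0 78;0 0 0 0 0 0 78;0 0 0 0 0 0 78;0 0 -0.03 0 0 0 78;0 0 -0.07 0 0 0 78;0 0 -0.1 0 0 0 78;0 0 -0.1 0 0 0 78",
)

```text
time_s: 5.38
ee_pos: [626.1, 283.7, 117.9]
ee_rot: [179.8, 0.8, -173.0]
force: [1.1, 0.0, 1.4]
gripper_width: 71.4
gripper_force: 0.0
```

Run:
```python
from h import *
go(621.3,110.2,110,22)
f=eyes.grab_frame('top'); im=f['image'];H,S,V=cv2.split(cv2.cvtColor(im,cv2.COLOR_BGR2HSV))
k=np.zeros(H.shape,bool);k[150:235,135:222]=1
print(rect(f,cv2.morphologyEx((k&(H>38)&(H<90)&(S>60)).astype(np.uint8),cv2.MORPH_CLOSE,np.ones((7,7))),10))
```

```text
shift [ 0.0261 -0.1717  0.0069] turn [  0.13   0.8  -14.98] pos [626.1 283.7 117.9] [ 179.77    0.78 -172.98]
[601.9 278.6 -70.1 127.4  89.1]
```

Request:
send_rows(
  targets="0.0215 -0.1705 0 0 0 -15 85;0.0215 -0.1705 0 0 0 -15 85;0.0215 -0.1705 0 0 0 -15 85;0.0215 -0.1705 0 0 0 -15 85;0.0215 -0.1705 0 0 0 -15 85;0.0215 -0.1705 0 0 0 -15 85;0.0215 -0.1705 0 0 0 -15 85;0.0215 -0.1705 0 0 0 -15 85",
)

```text
time_s: 6.1
ee_pos: [621.4, 111.4, 109.3]
ee_rot: [180.0, -0.0, -157.9]
force: [0.2, 0.0, -1.6]
gripper_width: 77.2
gripper_force: 0.0
```

Run:
```python
from h import *
f=eyes.grab_frame('top'); im=f['image'];H,S,V=cv2.split(cv2.cvtColor(im,cv2.COLOR_BGR2HSV))
k=np.zeros(H.shape,bool);k[150:235,135:222]=1
print(rect(f,cv2.morphologyEx((k&(H>38)&(H<90)&(S>60)).astype(np.uint8),cv2.MORPH_CLOSE,np.ones((7,7))),10))
w=eyes.grab_frame('wrist'); cv2.imwrite('pics/w4.png',np.vstack([cv2.resize(im[140:240,130:330],(640,320)),w['image'][:280]])); np.save('w4.npy',w,allow_pickle=True)
go(621.3,110.2,3,22)
```

```text
[6.073e+02 2.605e+02 4.000e-01 5.530e+01 2.290e+01]
shift [ 0.0007 -0.0014  0.1066] turn [ 0.03 -0.02  0.13] pos [621.5 111.8 109.6] [ 1.7997e+02 -2.0000e-02 -1.5787e+02]
```

View pics/w4.png

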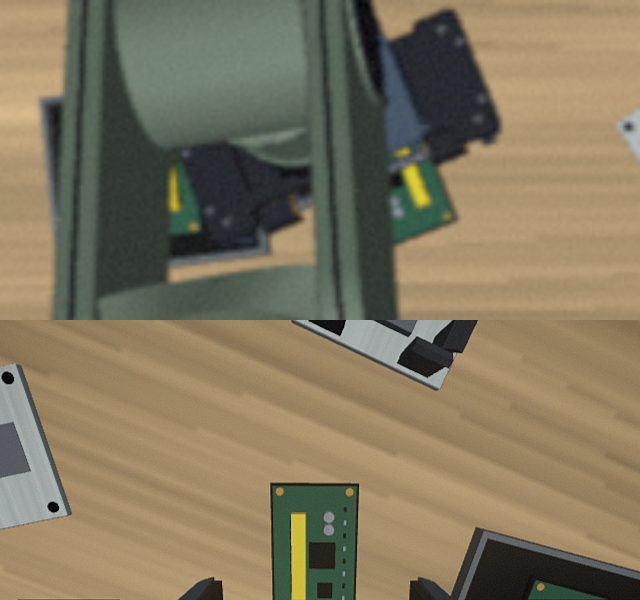

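The tray board is out of sight behind the arm, so I'll check it later. In the wrist view the new board is well aligned, with its far edge at row 165 and columns 271–358.

Run:
```python
from h import *
f=np.load('w4.npy',allow_pickle=True).item()
p=world(f,[(271,165),(358,165)],6); m=p.mean(0); d=p[1]-p[0]; print(p.round(1),np.linalg.norm(d)); n=np.array([-d[1],d[0]])/np.hypot(*d[:2])
print(np.degrees(np.arctan2(n[1],n[0])), m[:2]-46*n,m[:2]+46*n)
```

```text
[[588.5  68.4   6. ]
 [568.  118.9   6. ]] 54.513173615885826
-157.89135297476176 [620.90589664 110.9430635 ] [535.67048728  76.31756725]
```

Request:
send_rows(
  targets="0 0 0.035 0 0 0 85;0 -0.001 0.07 0 0 0 85;0 -0.001 0.09 0 0 0 85;0 -0.001 0.1 0 0 0 85;0 -0.001 0.105 0 0 0 85;0 -0.001 0.1065 0 0 0 85;0 -0.001 0.1065 0 0 0 85;0 -0.001 0.1065 0 0 0 40;0 -0.001 0.1065 0 0 0 40;0 -0.001 0.1065 0 0 0 40;0 -0.001 0.1065 0 0 0 40;0 -0.001 0.1065 0 0 0 40",
)

```text
time_s: 7.2
ee_pos: [622.6, 109.3, 4.7]
ee_rot: [-180.0, 0.1, -158.0]
force: [-0.8, -0.0, 5.3]
gripper_width: 52.1
gripper_force: 22.5
```

Request:
send_rows(
  targets="0 0 0 0 0 0 40;0 0 -0.01 0 0 0 40;0 0 -0.04 0 0 0 40;0 0 -0.08 0 0 0 40;0 0 -0.1 0 0 0 40;0 0 -0.1 0 0 0 40;0 0 -0.1 0 0 0 40",
)

```text
time_s: 7.78
ee_pos: [622.6, 109.2, 105.2]
ee_rot: [-180.0, 0.2, -158.0]
force: [-0.0, -0.2, 0.2]
gripper_width: 51.9
gripper_force: 21.0
```

Run:
```python
from h import *
f=eyes.grab_frame('wrist'); cv2.imwrite('pics/w5.png',f['image'][:400])
go(437.7,94.6,85,178.7)
```

```text
shift [0.1757 0.0554 0.0184] turn [ 0.   -0.03 23.31] pos [621.4 109.1 103.3] [ 1.7999e+02 -3.0000e-02 -1.5799e+02]
```

View pics/w5.png

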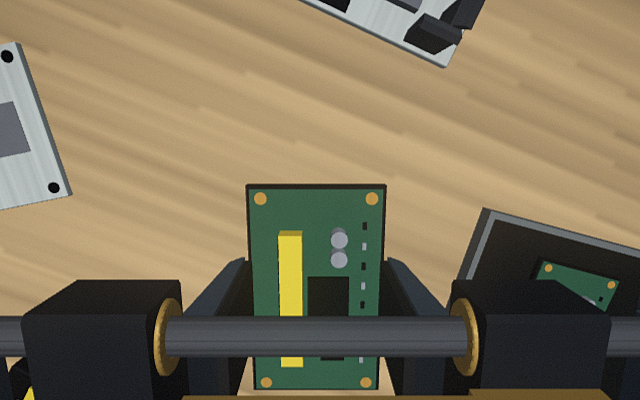

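The new board is held level, with its far edge at row 184. Over to the nest.

Request:
send_rows(
  targets="0.174 0.0547 0 0 0 23.3 40;0.174 0.0547 0 0 0 23.3 40;0.174 0.0547 0 0 0 23.3 40;0.174 0.0547 0 0 0 23.3 40;0.174 0.0547 0 0 0 23.3 40;0.174 0.0547 0.01 0 0 23.3 40;0.174 0.0547 0.018 0 0 23.3 40;0.174 0.0547 0.018 0 0 23.3 40;0.174 0.0547 0.018 0 0 23.3 40;0.174 0.0547 0.018 0 0 23.3 40",
)

```text
time_s: 8.67
ee_pos: [440.7, 94.7, 85.0]
ee_rot: [-180.0, -0.0, 178.7]
force: [0.7, 0.0, -0.6]
gripper_width: 52.2
gripper_force: 21.2
```

Run:
```python
from h import *
f=eyes.grab_frame('wrist'); cv2.imwrite('pics/w6.png',f['image'][:400]); np.save('w6.npy',f,allow_pickle=True)
go(439.5,94.6,21,178.7)
f=eyes.grab_frame('top'); im=f['image'];H,S,V=cv2.split(cv2.cvtColor(im,cv2.COLOR_BGR2HSV))
k=np.zeros(H.shape,bool);k[150:235,135:222]=1
print(rect(f,cv2.morphologyEx((k&(H>38)&(H<90)&(S>60)).astype(np.uint8),cv2.MORPH_CLOSE,np.ones((7,7))),10))
```

```text
shift [ 0.0013 -0.0002  0.0642] turn [-0.   -0.02  0.01] pos [440.8  94.7  85.2] [-1.8000e+02 -2.0000e-02  1.7871e+02]
[623.1 272.6   5.2 114.9 108.2]
```

View pics/w6.png

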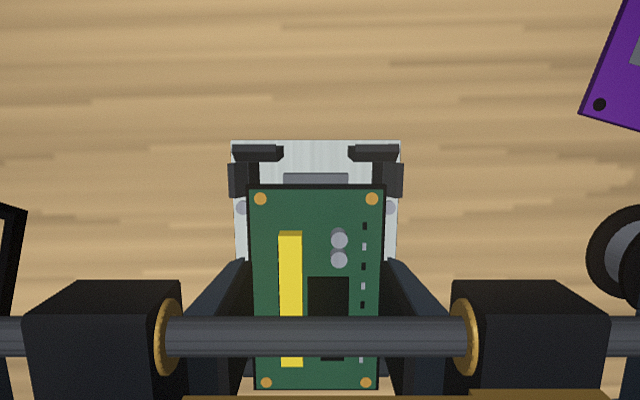

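Laterally the nest base spans columns 231–400 (centre 315.5) and the board 247–386 (centre 316.5), so they line up. I'll check lengthwise.

Run:
```python
from h import *
f=np.load('w6.npy',allow_pickle=True).item()
print('nest',world(f,[(231,140),(400,140)],8).mean(0)+[60,0,0],'board',world(f,[(247,185),(386,185)],88).mean(0)+[46,0,0], world(f,[(247,185),(386,185)],88))
```

```text
nest [437.70394934  95.95717046   8.        ] board [438.17697749  96.11825245  88.        ] [[391.57290719  69.20040992  88.        ]
 [392.78104778 123.03609498  88.        ]]
```

Request:
send_rows(
  targets="0 0 0.02 0 0 0 40;0 0 0.04 0 0 0 40;0 0 0.055 0 0 0 40;0 0 0.062 0 0 0 40;0 0 0.063 0 0 0 40;0 0 0.063 0 0 0 40;0 0 0.063 0 0 0 40",
)

```text
time_s: 9.35
ee_pos: [440.9, 94.8, 22.8]
ee_rot: [180.0, 0.1, 178.7]
force: [-0.0, -0.4, -0.4]
gripper_width: 52.0
gripper_force: 25.9
```

Request:
send_rows(
  targets="0 0 0 0 0 0 78;0 0 0 0 0 0 78;0 0 0 0 0 0 78;0 0 0 0 0 0 78;0 0 0 0 0 0 78;0 0 -0.02 0 0 0 78;0 0 -0.06 0 0 0 78;0 0 -0.1 0 0 0 78;0 0 -0.1 0 0 0 78;0 0 -0.1 0 0 0 78",
)

```text
time_s: 10.18
ee_pos: [441.7, 95.0, 124.7]
ee_rot: [179.9, 0.3, 178.7]
force: [-0.1, 0.5, -0.5]
gripper_width: 71.0
gripper_force: 0.0
```

Run:
```python
from h import *
go(451.4,-118.6,120,-19)
```

```text
shift [-0.0144 -0.2133  0.0045] turn [ 0.12  0.31 17.72] pos [441.7  95.  124.7] [179.93   0.32 178.72]
```

Request:
send_rows(
  targets="-0.0135 -0.213 0.003 0 0 17.7 85;-0.0135 -0.213 0.003 0 0 17.7 85;-0.0135 -0.213 0.003 0 0 17.7 85;-0.0135 -0.213 0.003 0 0 17.7 85;-0.0135 -0.213 0.003 0 0 17.7 85;-0.0135 -0.213 0.003 0 0 17.7 85;-0.0135 -0.213 0.003 0 0 17.7 85;-0.0135 -0.213 0.003 0 0 17.7 85;-0.0135 -0.213 0.003 0 0 17.7 85",
)

```text
time_s: 10.93
ee_pos: [448.2, -117.1, 118.7]
ee_rot: [180.0, -0.1, 161.1]
force: [-0.8, 0.4, 0.0]
gripper_width: 77.5
gripper_force: 0.0
```

Run:
```python
from h import *
f=eyes.grab_frame('top'); im=f['image'];H,S,V=cv2.split(cv2.cvtColor(im,cv2.COLOR_BGR2HSV))
g=(H>38)&(H<90)&(S>60)
for n,(x0,y0,x1,y1),z in (('old',(135,150,222,235),10),('new',(230,240,290,310),24)):
    k=np.zeros(H.shape,bool);k[y0:y1,x0:x1]=1
    print(n,rect(f,cv2.morphologyEx((k&g).astype(np.uint8),cv2.MORPH_CLOSE,np.ones((7,7))),z))
w=eyes.grab_frame('wrist'); cv2.imwrite('pics/w7.png',np.hstack([cv2.resize(w['image'][:400],(480,300)),cv2.resize(im[150:320,130:300],(300,300))])); np.save('w7.npy',w,allow_pickle=True)
k=(cv2.cvtColor(w['image'],cv2.COLOR_BGR2GRAY)<60).astype(np.uint8); k[258:]=0;k[:,:240]=0;k[:,400:]=0
r,c=np.where(k); print('rows',r.min(),c[r<r.min()+6].min(),c[r<r.min()+6].max())
go(451.4,-118.6,7,-19)
```

```text
old [620.1 285.2 -87.1 125.2 112.3]
new [ 4.422e+02  9.380e+01 -2.000e-01  8.670e+01  5.370e+01]
rows 167 270 357
shift [-0.0033 -0.0006  0.1121] turn [ 0.02 -0.06  0.14] pos [ 448.6 -117.   119.1] [ 1.7998e+02 -6.0000e-02  1.6114e+02]
```

View pics/w7.png

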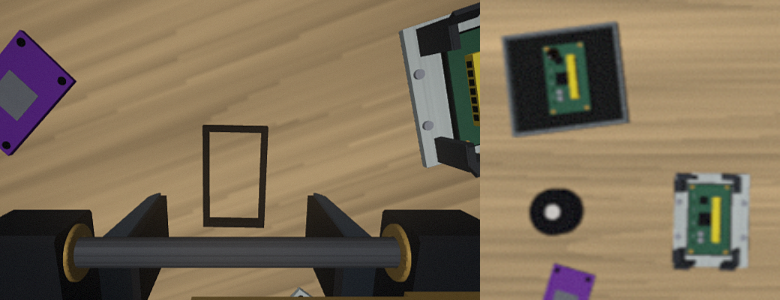

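The right inset shows the old board flat in the tray and the new board seated in the nest. In the wrist view the frame's corners are at about (271,167), (357,169), (352,303) and (271,300).

Run:
```python
from h import *
f=np.load('w7.npy',allow_pickle=True).item()
p=world(f,[(271,167),(357,169),(352,303),(271,300)],12)[:,:2]; print(p.round(1),p.mean(0))
for a,b in((0,3),(1,2)): d=p[a]-p[b]; print(np.linalg.norm(d),np.degrees(np.arctan2(d[1],d[0])))
d=p[1]-p[0]; print(np.linalg.norm(d),np.degrees(np.arctan2(d[1],d[0]))+90)
x,y=p.mean(0); go(x,y,7,np.degrees(np.arctan2(*(p[0]+p[1]-p[2]-p[3])[::-1])))
```

```text
[[ 396.3 -129.4]
 [ 415.1  -78.1]
 [ 501.4 -108.9]
 [ 481.3 -161. ]] [ 448.53107343 -119.36394809]
90.68479620192788 159.65134485104008
91.62046781810244 160.33235669103803
54.689340673521144 159.8030186927424
shift [-0.0008 -0.0023  0.1121] turn [ 0.02 -0.06  1.15] pos [ 448.6 -117.   119.1] [ 1.7998e+02 -6.0000e-02  1.6114e+02]
```

Request:
send_rows(
  targets="-0.001 -0.002 0.035 0 0 1.2 85;-0.001 -0.002 0.07 0 0 1.2 85;-0.001 -0.002 0.095 0 0 1.2 85;-0.001 -0.002 0.107 0 0 1.2 85;-0.001 -0.002 0.113 0 0 1.2 85;-0.001 -0.002 0.113 0 0 1.2 85;-0.001 -0.002 0.113 0 0 1.2 85;-0.001 -0.002 0.113 0 0 1.2 40;-0.001 -0.002 0.113 0 0 1.2 40;-0.001 -0.002 0.113 0 0 1.2 40;-0.001 -0.002 0.113 0 0 1.2 40;-0.001 -0.002 0.113 0 0 1.2 40",
  grip_force=15,
)

```text
time_s: 12.03
ee_pos: [449.7, -120.9, 7.2]
ee_rot: [180.0, 0.1, 159.8]
force: [-0.1, 1.2, 4.8]
gripper_width: 55.7
gripper_force: 15.0
```

Request:
send_rows(
  targets="0 0 0 0 0 0 40;0 0 -0.01 0 0 0 40;0 0 -0.04 0 0 0 40;0 0 -0.08 0 0 0 40;0 0 -0.1 0 0 0 40;0 0 -0.1 0 0 0 40;0 0 -0.1 0 0 0 40",
)

```text
time_s: 12.62
ee_pos: [449.6, -121.0, 107.3]
ee_rot: [180.0, 0.1, 159.8]
force: [-0.4, 0.8, 0.0]
gripper_width: 55.7
gripper_force: 15.0
```

Run:
```python
from h import *
go(438.5,94.6,100,178.7)
```

```text
shift [0.0848 0.1985 0.0071] turn [-1.000e-02  1.500e-01 -1.889e+01] pos [ 449.6 -121.   107.3] [1.7999e+02 1.5000e-01 1.5981e+02]
```

Request:
send_rows(
  targets="0.085 0.1985 0.005 0 0 -18.9 40;0.085 0.1985 0.005 0 0 -18.9 40;0.085 0.1985 0.005 0 0 -18.9 40;0.085 0.1985 0.005 0 0 -18.9 40;0.085 0.1985 0.005 0 0 -18.9 40;0.085 0.1985 0.005 0 0 -18.9 40;0.085 0.1985 0.007 0 0 -18.9 40;0.085 0.1985 0.007 0 0 -18.9 40;0.085 0.1985 0.007 0 0 -18.9 40;0.085 0.1985 0.007 0 0 -18.9 40",
)

```text
time_s: 13.45
ee_pos: [437.7, 93.3, 98.9]
ee_rot: [-180.0, -0.1, 178.6]
force: [0.5, 0.0, -0.6]
gripper_width: 55.9
gripper_force: 15.0
```

Run:
```python
from h import *
f=eyes.grab_frame('wrist'); cv2.imwrite('pics/w8.png',f['image'][100:400]); np.save('w8.npy',f,allow_pickle=True)
go(438.5,94.6,31,178.7)
```

```text
shift [-0.0007  0.0012  0.0682] turn [-0.02 -0.04 -0.12] pos [437.8  93.4  99.2] [-1.7998e+02 -4.0000e-02  1.7858e+02]
```

View pics/w8.png

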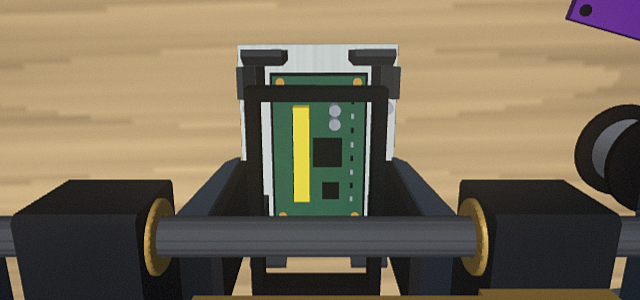

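The held frame's far edge is at row 186, columns 246–388. The nest base's far edge is at row 145, columns 237–398.

Run:
```python
from h import *
f=np.load('w8.npy',allow_pickle=True).item()
print('nest',world(f,[(237,145),(398,145)],8).mean(0)+[60,-1.3,0],'frame',world(f,[(246,186),(388,186)],104).mean(0)+[46,-1,0], world(f,[(246,186),(388,186)],104)[:,:2])
```

```text
nest [438.05404222  94.47528707   8.        ] frame [435.31587251  94.0492212  104.        ] [[388.65161009  67.86727287]
 [389.98013494 122.23116953]]
```

Request:
send_rows(
  targets="-0.0027 0.0005 0.01 0 0 0 40;-0.0027 0.0005 0.035 0 0 0 40;-0.0027 0.0005 0.055 0 0 0 40;-0.0027 0.0005 0.064 0 0 0 40;-0.0027 0.0005 0.068 0 0 0 40;-0.0027 0.0005 0.068 0 0 0 40;-0.0027 0.0005 0.068 0 0 0 40;-0.0027 0.0005 0.068 0 0 0 40",
)

```text
time_s: 14.17
ee_pos: [441.2, 95.2, 31.8]
ee_rot: [180.0, 0.1, 178.7]
force: [1.3, 0.1, -0.6]
gripper_width: 55.9
gripper_force: 15.0
```

Request:
send_rows(
  targets="0 0 0 0 0 0 78;0 0 0 0 0 0 78;0 0 0 0 0 0 78;0 0 0 0 0 0 78;0 0 0 0 0 0 78;0 0 -0.02 0 0 0 78;0 0 -0.06 0 0 0 78;0 0 -0.09 0 0 0 78;0 0 -0.09 0 0 0 78;0 0 -0.09 0 0 0 78",
)

```text
time_s: 15.0
ee_pos: [441.7, 95.5, 123.0]
ee_rot: [179.9, 0.2, 178.7]
force: [-0.0, -0.7, 0.7]
gripper_width: 71.4
gripper_force: 0.0
```

Run:
```python
from h import *
go(634,-93.6,120,33.4)
```

```text
shift [-0.1964 -0.1848  0.0036] turn [-2.000e-02  2.500e-01 -3.468e+01] pos [441.7  95.5 123. ] [179.94   0.24 178.72]
```

Request:
send_rows(
  targets="-0.197 -0.1845 0 0 0 -34.7 85;-0.197 -0.1845 0 0 0 -34.7 85;-0.197 -0.1845 0 0 0 -34.7 85;-0.197 -0.1845 0 0 0 -34.7 85;-0.197 -0.1845 0 0 0 -34.7 85;-0.197 -0.1845 0 0 0 -34.7 85;-0.197 -0.1845 0 0 0 -34.7 85;-0.197 -0.1845 0 0 0 -34.7 85;-0.197 -0.1845 0 0 0 -34.7 85;-0.197 -0.1845 0 0 0 -34.7 85",
)

```text
time_s: 15.83
ee_pos: [631.7, -92.9, 119.6]
ee_rot: [179.8, -0.2, -146.6]
force: [-0.1, 0.2, -0.3]
gripper_width: 77.1
gripper_force: 0.0
```

Run:
```python
from h import *
w=eyes.grab_frame('wrist'); np.save('w9.npy',w,allow_pickle=True)
f=eyes.grab_frame('top'); cv2.imwrite('pics/w9.png',np.hstack([w['image'][:320],cv2.resize(f['image'][235:315,240:280],(160,320),interpolation=cv2.INTER_CUBIC)]))
go(634,-93.6,3,33.4); print(env.state()['qpos'].round(1))
```

```text
shift [-0.0012 -0.0023  0.1177] turn [ 0.1  -0.08  0.07] pos [632.  -92.4 120.7] [ 1.7990e+02 -8.0000e-02 -1.4653e+02]
[  -9.4   27.9   88.4    0.    63.9 -132.8]
```

View pics/w9.png

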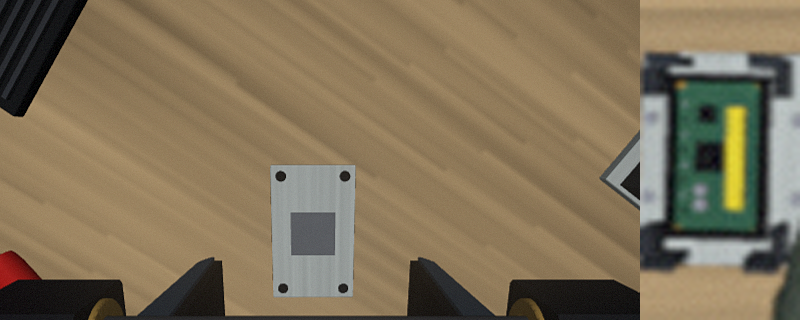

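The frame sits evenly round the board in the nest. The spreader's corners in the wrist view are (270,165), (355,165), (353,296) and (274,297).

Run:
```python
from h import *
f=np.load('w9.npy',allow_pickle=True).item()
p=world(f,[(270,165),(355,165),(353,296),(274,297)],6)[:,:2]
a=np.degrees(np.arctan2(*(p[0]+p[1]-p[2]-p[3])[::-1])); print(p.mean(0),a, np.linalg.norm(p[0]-p[3]),np.linalg.norm(p[0]-p[1]))
go(*p.mean(0),3,a)
```

```text
[632.01413793 -94.02275363] -146.25803974699545 91.7716906729307 55.24570636470356
shift [ 0.0007 -0.0015  0.1177] turn [ 0.1  -0.08 -0.27] pos [632.  -92.4 120.7] [ 1.7990e+02 -8.0000e-02 -1.4653e+02]
```

Request:
send_rows(
  targets="0 -0.0015 0.035 0 0 0 85;0 -0.0015 0.07 0 0 0 85;0 -0.0015 0.1 0 0 0 85;0 -0.0015 0.112 0 0 0 85;0 -0.0015 0.1165 0 0 0 85;0 -0.0015 0.1175 0 0 0 85;0 -0.0015 0.1175 0 0 0 85;0 -0.0015 0.1175 0 0 0 40;0 -0.0015 0.1175 0 0 0 40;0 -0.0015 0.1175 0 0 0 40;0 -0.0015 0.1175 0 0 0 40;0 -0.0015 0.1175 0 0 0 40",
  grip_force=25,
)

```text
time_s: 16.93
ee_pos: [634.7, -94.8, 5.0]
ee_rot: [-180.0, 0.1, -146.6]
force: [-0.2, 1.2, 5.3]
gripper_width: 54.8
gripper_force: 25.0
```

Request:
send_rows(
  targets="0 0 0 0 0 0 40;0 0 -0.01 0 0 0 40;0 0 -0.04 0 0 0 40;0 0 -0.08 0 0 0 40;0 0 -0.12 0 0 0 40;0 0 -0.12 0 0 0 40;0 0 -0.12 0 0 0 40",
)

```text
time_s: 17.52
ee_pos: [635.8, -95.2, 127.2]
ee_rot: [-179.7, 0.3, -146.6]
force: [-0.2, -0.6, -0.7]
gripper_width: 54.9
gripper_force: 25.0
```

Run:
```python
from h import *
go(440.5,95,110,178.7)
```

```text
shift [0.0584 0.2664 0.0158] turn [-0.16  0.33 34.72] pos [635.8 -95.2 127.2] [-179.75    0.27 -146.58]
```

Request:
send_rows(
  targets="0.0584 0.2664 0.004 0 0 34.7 40;0.0584 0.2664 0.004 0 0 34.7 40;0.0584 0.2664 0.004 0 0 34.7 40;0.0584 0.2664 0.004 0 0 34.7 40;0.0584 0.2664 0.004 0 0 34.7 40;0.0584 0.2664 0.004 0 0 34.7 40;0.0584 0.2664 0.01 0 0 34.7 40;0.0584 0.2664 0.014 0 0 34.7 40;0.0584 0.2664 0.014 0 0 34.7 40;0.0584 0.2664 0.014 0 0 34.7 40;0.0584 0.2664 0.014 0 0 34.7 40",
)

```text
time_s: 18.43
ee_pos: [439.6, 94.8, 109.7]
ee_rot: [-180.0, -0.0, 178.7]
force: [-0.3, 0.1, -0.9]
gripper_width: 54.6
gripper_force: 25.0
```

Run:
```python
from h import *
f=eyes.grab_frame('wrist'); cv2.imwrite('pics/w10.png',f['image'][100:400]); np.save('w10.npy',f,allow_pickle=True)
go(440.5,95,41,178.7)
```

```text
shift [-0.0007  0.0003  0.0688] turn [-0.    0.01 -0.06] pos [439.7  94.7 109.8] [-1.8000e+02  1.0000e-02  1.7864e+02]
```

View pics/w10.png

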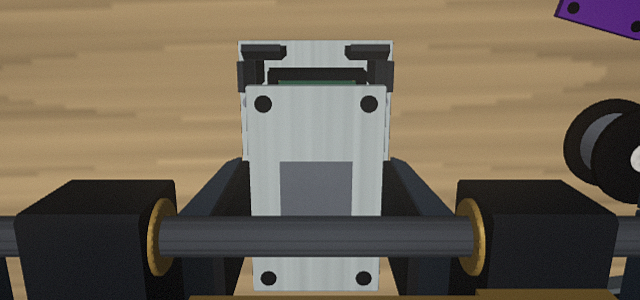

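The spreader is held level with its far edge at row 185, columns 246–386. The nest's far edge is at row 141, columns 238–393.

Run:
```python
from h import *
f=np.load('w10.npy',allow_pickle=True).item()
print('nest',world(f,[(238,141),(393,141)],8).mean(0)+[60,-1.3,0],'plate',world(f,[(246,185),(386,185)],112).mean(0)+[46,-1,0])
```

```text
nest [438.13341069  94.70808852   8.        ] plate [437.22501427  95.03795765 112.        ]
```

Request:
send_rows(
  targets="-0.001 0 0.01 0 0 0 40;-0.001 0 0.035 0 0 0 40;-0.001 0 0.055 0 0 0 40;-0.001 0 0.065 0 0 0 40;-0.001 0 0.069 0 0 0 40;-0.001 0 0.069 0 0 0 40;-0.001 0 0.069 0 0 0 40;-0.001 0 0.069 0 0 0 40",
)

```text
time_s: 19.15
ee_pos: [440.7, 95.0, 41.2]
ee_rot: [180.0, 0.1, 178.7]
force: [-0.6, 0.3, -0.2]
gripper_width: 55.1
gripper_force: 25.0
```

Request:
send_rows(
  targets="0 0 0 0 0 0 78;0 0 0 0 0 0 78;0 0 0 0 0 0 78;0 0 0 0 0 0 78;0 0 0 0 0 0 78;0 0 -0.02 0 0 0 78;0 0 -0.06 0 0 0 78;0 0 -0.08 0 0 0 78;0 0 -0.08 0 0 0 78;0 0 -0.08 0 0 0 78",
)

```text
time_s: 19.98
ee_pos: [440.4, 95.5, 121.9]
ee_rot: [180.0, 0.2, 178.7]
force: [-0.3, 0.1, -0.0]
gripper_width: 71.1
gripper_force: 0.0
```

Run:
```python
from h import *
go(624.5,-314.1,120,-3.1)
```

```text
shift [-0.1932 -0.4054  0.0021] turn [0.04 0.16 1.82] pos [440.4  95.5 121.9] [1.7996e+02 1.6000e-01 1.7872e+02]
```

Request:
send_rows(
  targets="-0.193 -0.405 0.001 0 0 1.8 85;-0.193 -0.405 0.001 0 0 1.8 85;-0.193 -0.405 0.001 0 0 1.8 85;-0.193 -0.405 0.001 0 0 1.8 85;-0.193 -0.405 0.001 0 0 1.8 85;-0.193 -0.405 0.001 0 0 1.8 85;-0.193 -0.405 0.001 0 0 1.8 85;-0.193 -0.405 0.001 0 0 1.8 85;-0.193 -0.405 0.001 0 0 1.8 85;-0.193 -0.405 0.001 0 0 1.8 85;-0.193 -0.405 0.001 0 0 1.8 85;-0.193 -0.405 0.001 0 0 1.8 85",
)

```text
time_s: 20.98
ee_pos: [624.5, -319.5, 116.5]
ee_rot: [-179.9, -0.0, 176.7]
force: [0.0, 0.1, 0.9]
gripper_width: 77.7
gripper_force: 0.0
```

Request:
send_rows(
  targets="0 0 0 0 0 0 85;0 0 0 0 0 0 85;0 0 0 0 0 0 85",
)

```text
time_s: 21.23
ee_pos: [622.8, -312.2, 118.9]
ee_rot: [179.9, -0.1, 177.0]
force: [-0.7, 0.9, -0.7]
gripper_width: 77.4
gripper_force: 0.0
```

Run:
```python
from h import *
f=eyes.grab_frame('top'); im=f['image'];H,S,V=cv2.split(cv2.cvtColor(im,cv2.COLOR_BGR2HSV))
k=np.zeros(H.shape,bool);k[245:305,243:272]=1
print('spreader in nest',rect(f,k&(S<40)&(V>130),42))
f=eyes.grab_frame('wrist'); np.save('w11.npy',f,allow_pickle=True)
k=(f['image'].max(2)<110).astype(np.uint8); k[258:]=0;k[:,:235]=0;k[:,402:]=0
c=max(cv2.findContours(k,0,1)[0],key=cv2.contourArea)
r=c[:,0]; print(cv2.boundingRect(c))
for y in (170,190,210,230,250):
    cc=np.where(k[y])[0]; print(y,cc.min() if len(cc) else 0,cc.max() if len(cc) else 0)
go(624.5,-314.1,7,-3.1)
cv2.imwrite('pics/w11.png',np.hstack([f['image'][:320],cv2.resize(im[235:315,240:280],(160,320),interpolation=cv2.INTER_CUBIC)]))
```

```text
spreader in nest [440.8  97.6  -0.  116.   61.7]
(265, 167, 87, 91)
170 265 351
190 266 350
210 266 350
230 266 349
250 267 349
shift [-0.0015 -0.0018  0.1128] turn [ 0.04 -0.05  0.09] pos [ 623.2 -312.3  119.8] [ 1.7996e+02 -5.0000e-02  1.7699e+02]
```

View pics/w11.png

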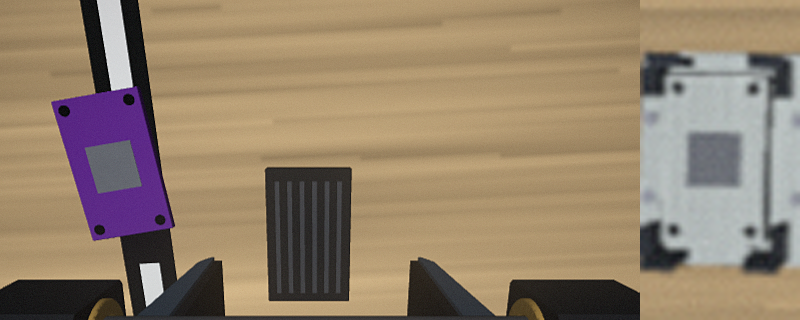

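The spreader is seated flat in the nest, pad up. The cover's corners are (265,168), (351,168), (349,300) and (268,300), ribs up.

Run:
```python
from h import *
f=np.load('w11.npy',allow_pickle=True).item()
p=world(f,[(265,168),(351,168),(349,300),(268,300)],10)[:,:2]
a=np.degrees(np.arctan2(*(p[0]+p[1]-p[2]-p[3])[::-1])); print(p.mean(0),a, np.linalg.norm(p[0]-p[3]),np.linalg.norm(p[0]-p[1]))
go(*p.mean(0),6,a)
```

```text
[ 623.68079283 -317.17353183] 176.9578203914433 90.8339817212051 55.1699385423137
shift [-0.0008 -0.0049  0.1138] turn [ 0.04 -0.05  0.04] pos [ 623.2 -312.3  119.8] [ 1.7996e+02 -5.0000e-02  1.7699e+02]
```

Request:
send_rows(
  targets="-0.001 -0.004 0.03 0 0 0 85;-0.001 -0.004 0.065 0 0 0 85;-0.001 -0.004 0.095 0 0 0 85;-0.001 -0.004 0.108 0 0 0 85;-0.001 -0.004 0.1135 0 0 0 85;-0.001 -0.004 0.1135 0 0 0 85;-0.001 -0.004 0.1135 0 0 0 85;-0.001 -0.004 0.1135 0 0 0 40;-0.001 -0.004 0.1135 0 0 0 40;-0.001 -0.004 0.1135 0 0 0 40;-0.001 -0.004 0.1135 0 0 0 40;-0.001 -0.004 0.1135 0 0 0 40",
  grip_force=20,
)

```text
time_s: 22.33
ee_pos: [625.0, -318.1, 7.6]
ee_rot: [-180.0, 0.1, 176.9]
force: [-1.1, 0.9, 4.3]
gripper_width: 55.4
gripper_force: 20.0
```

Request:
send_rows(
  targets="0 0 0 0 0 0 40;0 0 -0.01 0 0 0 40;0 0 -0.04 0 0 0 40;0 0 -0.08 0 0 0 40;0 0 -0.12 0 0 0 40;0 0 -0.12 0 0 0 40;0 0 -0.12 0 0 0 40;0 0 -0.12 0 0 0 40",
)

```text
time_s: 23.0
ee_pos: [623.7, -317.6, 126.0]
ee_rot: [180.0, -0.1, 176.9]
force: [0.3, 0.4, -1.4]
gripper_width: 55.6
gripper_force: 20.0
```

Run:
```python
from h import *
go(439.5,95,120,178.7)
```

```text
shift [0.2062 0.4021 0.0065] turn [ 0.04 -0.07 -1.79] pos [ 623.7 -317.6  126. ] [ 1.7997e+02 -7.0000e-02  1.7691e+02]
```

Request:
send_rows(
  targets="0.206 0.402 0.005 0 0 -1.8 40;0.206 0.402 0.005 0 0 -1.8 40;0.206 0.402 0.005 0 0 -1.8 40;0.206 0.402 0.005 0 0 -1.8 40;0.206 0.402 0.005 0 0 -1.8 40;0.206 0.402 0.005 0 0 -1.8 40;0.206 0.402 0.005 0 0 -1.8 40;0.206 0.402 0.005 0 0 -1.8 40;0.206 0.402 0.005 0 0 -1.8 40;0.206 0.402 0.005 0 0 -1.8 40;0.206 0.402 0.005 0 0 -1.8 40;0.206 0.402 0.005 0 0 -1.8 40",
)

```text
time_s: 24.0
ee_pos: [435.6, 98.5, 119.5]
ee_rot: [180.0, -0.4, 179.0]
force: [-0.9, 0.3, -0.4]
gripper_width: 55.4
gripper_force: 20.0
```

Request:
send_rows(
  targets="0 0 0 0 0 0 40;0 0 0 0 0 0 40;0 0 0 0 0 0 40;0 0 0 0 0 0 40",
)

```text
time_s: 24.33
ee_pos: [440.7, 93.4, 121.0]
ee_rot: [-180.0, -0.0, 178.6]
force: [0.4, -0.5, -1.6]
gripper_width: 55.4
gripper_force: 20.0
```

Run:
```python
from h import *
f=eyes.grab_frame('wrist'); im=f['image']; H,S,V=cv2.split(cv2.cvtColor(im,cv2.COLOR_BGR2HSV))
cv2.imwrite('pics/w12.png',im[100:400]); np.save('w12.npy',f,allow_pickle=True)
go(439.5,95,49.5,178.7)
```

```text
shift [0.0012 0.0015 0.0716] turn [-0.01 -0.03 -0.11] pos [440.7  93.5 121.1] [-1.7999e+02 -3.0000e-02  1.7859e+02]
```

View pics/w12.png

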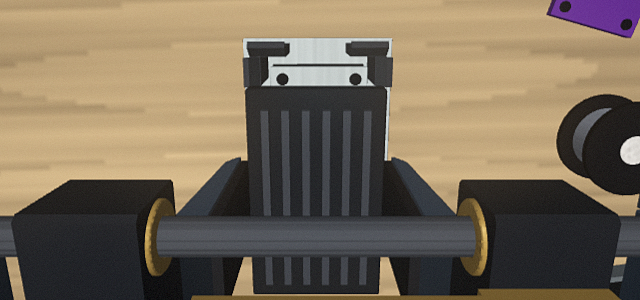

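The cover is held level with its far edge at row 186, columns 245–386. The nest's far edge is at row 139, columns 243–392.

Run:
```python
from h import *
f=np.load('w12.npy',allow_pickle=True).item()
print('nest',world(f,[(243,138.5),(392,138.5)],8).mean(0)+[60,-1.3,0],'cover',world(f,[(245,186.5),(386,186.5)],123.6).mean(0)+[46,-1,0])
go(0,0,49.5,178.7)
```

```text
nest [438.00940418  94.70663285   8.        ] cover [438.86203973  93.53256758 123.6       ]
shift [ 0.4383 -0.1043  0.0719] turn [-0.01 -0.03 -0.11] pos [440.7  93.5 121.1] [-1.7999e+02 -3.0000e-02  1.7859e+02]
```

Request:
send_rows(
  targets="0.001 0.001 0.01 0 0 0 40;0.001 0.001 0.035 0 0 0 40;0.001 0.001 0.055 0 0 0 40;0.001 0.001 0.066 0 0 0 40;0.001 0.001 0.071 0 0 0 40;0.001 0.001 0.071 0 0 0 40;0.001 0.001 0.071 0 0 0 40;0.001 0.001 0.071 0 0 0 40",
)

```text
time_s: 25.05
ee_pos: [440.1, 95.3, 50.9]
ee_rot: [180.0, 0.1, 178.7]
force: [0.2, -0.5, -1.2]
gripper_width: 55.5
gripper_force: 20.0
```

Request:
send_rows(
  targets="0 0 0 0 0 0 78;0 0 0 0 0 0 78;0 0 0 0 0 0 78;0 0 0 0 0 0 78;0 0 0 0 0 0 78;0 0 -0.02 0 0 0 78;0 0 -0.06 0 0 0 78;0 0 -0.1 0 0 0 78;0 -0.04 -0.12 0 0 0 78;0 -0.08 -0.12 0 0 0 78;0 -0.12 -0.12 0 0 0 78;0 -0.16 -0.12 0 0 0 78",
)

```text
time_s: 26.05
ee_pos: [435.7, -65.8, 171.3]
ee_rot: [-180.0, 0.1, 178.8]
force: [0.7, 0.1, 0.5]
gripper_width: 71.2
gripper_force: 0.0
```

Request:
send_rows(
  targets="0 -0.02 0 0 0 0 78;0 -0.02 0 0 0 0 78;0 -0.02 0 0 0 0 78;0 -0.02 0 0 0 0 78;0 -0.02 0 0 0 0 78;0 -0.02 0 0 0 0 78",
)

```text
time_s: 26.55
ee_pos: [435.4, -83.2, 170.4]
ee_rot: [180.0, -0.0, 178.8]
force: [0.0, -0.5, -0.3]
gripper_width: 71.2
gripper_force: 0.0
```

Run:
```python
from h import *
f=eyes.grab_frame('top'); im=f['image']; s=eyes.grab_frame('scene')['image']
cv2.imwrite('pics/end.png',np.hstack([cv2.resize(im[150:320,130:300],(400,400),interpolation=cv2.INTER_CUBIC),cv2.resize(s[170:270,290:390],(400,400),interpolation=cv2.INTER_CUBIC)]))
V=im.max(2); k=np.zeros(V.shape,bool);k[250:300,246:275]=1
print(rect(f,k&(V<110),54))
```

```text
[441.3  89.3  -0.  106.1  61. ]
```

View pics/end.png

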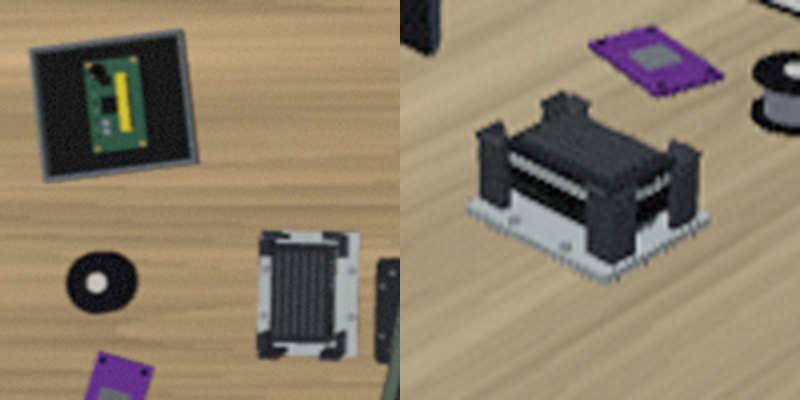

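The final picture shows the stack level between the guides with the cover on top at about (305,293), and the old board flat in the tray at (115,103). I counted 15 views at the end, one over the limit of 14. Handing in.

```bash
python3 -c "
from workcell import env
print(env.job_done())"
```

```text
the job is handed in; nothing more can be done
None
```

The repair is done and handed in, with no verdict returned: the old board lies flat in the reject tray, and the new board, frame, spreader and cover are stacked in the nest and released; I viewed 15 pictures, one over the limit of 14.

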